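# Load the lock ball and hold the till over the secret box

## Robot

A 6-joint arm with a two-finger parallel gripper is mounted at the origin on the work surface. World frame = base frame: x ahead of the robot, y to its left, z up, the work surface at z = 0. Lengths are in m, angles in rad, forces in N, time in s.
With the tool pointing down it reaches from about 0.3 to 0.875 m from the base axis. Payload 6.4 kg.
Tool frame: the origin (TCP) lies at the very end of the fingers, on their centre line; the grasp point (between the pads) lies 19 mm behind it (r.hold_point_z is the distance from the TCP to the grasp point, in m); x points along the fingers, y is the direction in which the jaws open and shut, and the axes are right-handed (so a half turn about x gives the same grasp; the last joint's range is limited). The gripper opens to 88 mm and grips with 3 to 60 N. Pads are 18 mm wide; open, the fingers measure 123 mm over their backs; the gripper's body (75 mm by 187 mm) begins 45 mm behind the grasp point.
Start: joints at [1.108, 0.181, 1.607, -0, 1.354, -0.206], TCP at [0.146, 0.556, 0.239] pointing down, gripper open.
Joint ranges: [-2.99, 2.99], [-0.89, 2.07], [0.3, 2.58], [-1.14, 4.28], [0, 2.63], [-3.12, 3.12]. Speed limits (rad/s): [2.57, 2.57, 3.01, 3.14, 3.14, 3.14].

## Interface

Orientations are given as a rotation vector (axis times angle).
In Python, from station import r gives the robot as it stands. The module is installed in compiled form; this text tells all that it offers.
- The arm moves only by the tool step_arm, never from a script. Its argument "rows" is a list of rows, each a list of 7 numbers: the shift along the world's x, y, z in m, then the turn, a rotation vector about the world's x, y, z in degrees, then the finger opening in m, from 0 to 0.0881. A call has exactly 8 rows; each row shifts and turns the pose as measured when the row begins; what a row does not reach is not made up. A row lasts 1/12 s, in which the tool goes at most 41.7 mm and 7.16 degrees, less where a joint would pass 70% of its speed; a pose out of reach is approached as far as the arm can. A call with a gripper value outside its range is refused whole. The fingers move at their own pace and stop on an object; "grip_force" is the grip in N (left out, the last holds). Time passes only in rows, so rows that do not move let the fingers close, or fill a call up. It gives the time, the measured TCP pose, the force and the opening at its end, in the units of the state.
- r.state(): the state, without advancing time (a new reading comes with each control period).
- r.get_image(name): name is "scene" or "top" or "wrist"; returns a dict with "pixels" (400x640x3 uint8, red, green, blue), "vertical_fov" (degrees; the focal length in pixels is half the picture's height over the tangent of half this angle, whatever the lens; pixels are square), "cx", "cy" (the principal point, pixels), "rvec" (rotation vector, rad) and "tvec" (3), from world to camera coordinates, as OpenCV has them; the wrist camera has in their place "hand_eye" (4x4, takes a point from camera to tool coordinates, whose origin is the TCP and whose axes are the tool frame's). Camera axes: x right, y down, z forward; pixel columns grow to the right and rows downward; lengths in m; the calibration is good to about 2 mm. A picture is of the moment at which its call begins: read the wrist's pose just before it. There is no depth.
- r.close_job(): hands the job in, once; it reports no verdict.
The state is a dict: "time_s": time; "joint_pos": joint angles; "qd": joint speeds; "joint_efforts": joint torques, N m; "tool_pos": TCP position; "tcp_rot": TCP orientation; "wrist_force": force on the tool from outside, world axes, zero at the start; "moment": the same for the moment, N m; "finger_gap": finger opening in m.
Only numpy, scipy, OpenCV 4.12 (cv2) and the standard library are available. Lean on these libraries where they do the work, as an engineer would, in place of code of your own. Each camera call takes 0.05 s, during which the arm holds its last target. There are 200 camera calls.

## Task

The till of the secret box is ready to go in: take the middle-sized steel ball off the drilled board, set it in the brass cup inside the till while the till stands on the bench, and let go of it. Then lift the till by the raised grip of its centre rail and carry it level, so that the loose ball stays in its cup, to the open wooden box. Finish while still holding it: keep it still and level a few centimetres above the rim of the box without touching it, centred over the box with long sides lined up (either way round), so that I can guide it down; leave everything else where it is.

Things in the scene. Friction and masses are not known exactly. Their poses are not given: they have to be found in the camera images.
- ball_center (a point): centre of the middle-sized of three plain steel balls, diameter 28 mm, about 90 g, lying loose in one of the three shallow pockets of the drilled board (any of the three)
- ball_small_center (a point): centre of the small steel ball, diameter 20 mm, in another pocket of the board; stays there
- ball_large_center (a point): centre of the large steel ball, diameter 36 mm, in another pocket of the board; stays there
- rack: fixed drilled beech board, 200 x 70 x 16 mm, lying flat; origin under its centre, x along its length. Three round pockets, 25 mm across and 4 mm deep (floor 12 mm above the bench), on its long centre line at x = -65, 0 and +65 mm. Seen across the board (along its y) a ball has free room on both sides
- till: open wooden till (shallow tray), 230 long (x) x 130 wide (y), walls 28 mm high and 8 mm thick, floor 6 mm thick, about 0.33 kg, loose on the bench. Origin under its centre, z up. A 14 mm thick rail runs along its long centre line (y = 0) from end to end, 34 mm high, rising to 60 mm above the underside over the middle 96 mm as a grip; the compartments beside it are 50 mm wide. Seated ball and grasped grip do not get in each other's way
- till_grip (a point): point in the middle of the raised grip of the till's rail, over the till's centre, 46 mm above its underside and 14 mm below the grip's top; axes as the till's. The grip is 14 mm thick across y
- lock_cup (a point): centre of the floor of the brass cup in the till: a ring 25 mm inside, 38 mm outside, standing 4 mm above the till's floor, at x = +45, y = +32 mm from the till's centre and 6 mm above its underside; axes as the till's. The ball sits in it with its centre 14 mm above this point and a few mm of play. Along the till's x there is free floor on both sides of the ball (at least 48 mm from its side to the end wall); across y the rail is 11 mm from the ball
- box: open wooden box without lid, 260 long (x) x 160 wide (y) x 80 mm high, walls 10 mm, 0.9 kg, loose on the bench; origin under its centre. Two runners inside at mid-height
- box_mouth (a point): centre of the box's open mouth, at rim height (80 mm above the bench); axes as the box's
- glue: yellow glue bottle, 60 mm across, 170 mm tall, standing at the far side of the bench; origin under its centre; bystander
- mallet: wooden mallet lying at the far side of the bench, head 115 x 70 x 60 mm, handle along its own +y to 240 mm; origin under the head's centre; bystander

How it is judged:
By the outcome, as a careful person would: the job done as asked, in the order asked, and still so for the second after the job is handed in, while the arm keeps its last pose, push and grip.
It also fails if it takes over 66 s, if anything falls off the work surface, if the arm or the gripper's body presses on something with over 40 N, if the wrist force passes 120 N, or if a joint passes its speed limit or range.

## Working session

There is one attempt and no reset: what is moved stays moved. The work goes in short steps, Python scripts to look and compute and a tool call to move; the robot and the scene stay as the last step left them, time stands still between calls to the robot, and variables do not carry over. Pictures are saved under pics/ and viewed, about 8 in all and at most 12, crops included, and the job is handed in when it is done.

Besides the shell and the picture viewer there is one more tool, called after "Emit:" as name(argument=value, ...), one argument or row to a line, values as JSON. step_arm: Moves the arm, as the interface text tells. Its arguments: {"type":"object","properties":{"rows":{"type":"array"},"grip_force":{"type":"number"}},"required":["rows"]}

```bash
mkdir -p pics; python3 - <<'E'
from station import r
import cv2,numpy as np,pickle
s=r.state();print({k:np.round(v,3) for k,v in s.items()},r.hold_point_z)
for n in("scene","top"):
    d=r.get_image(n);cv2.imwrite(f"pics/{n}0.png",d["pixels"][:,:,::-1]);pickle.dump(d,open(n+".pkl","wb"))
    print({k:v for k,v in d.items() if k!="pixels"})
E
```

```text
{'time_s': np.float64(0.0), 'joint_pos': array([ 1.108,  0.182,  1.608,  0.   ,  1.354, -0.206]), 'qd': array([ 0.   , -0.   ,  0.002, -0.001,  0.002, -0.002]), 'joint_efforts': array([ 2.0000e-03, -4.3389e+01, -3.4184e+01,  7.0000e-02,  3.9000e-02,
       -0.0000e+00]), 'tool_pos': array([0.146, 0.556, 0.238]), 'tcp_rot': array([ 0.2  ,  1.562, -0.203]), 'wrist_force': array([0.189, 0.625, 0.046]), 'moment': array([ 0.051, -0.021,  0.041]), 'finger_gap': np.float64(0.088)} 0.0187
{'vertical_fov': 55.72170077409124, 'cx': 322.79282131579157, 'cy': 207.63726218085446, 'rvec': array([ 1.51021322,  1.90672006, -0.94501796]), 'tvec': array([ 0.12257519, -0.26616375,  1.32429058])}
{'vertical_fov': 48.31608399750921, 'cx': 314.5990638134961, 'cy': 196.9888692861632, 'rvec': array([ 2.11650357, -2.16518164,  0.17452893]), 'tvec': array([0.03436117, 0.55433055, 1.00985367])}
```

View pics/top0.png

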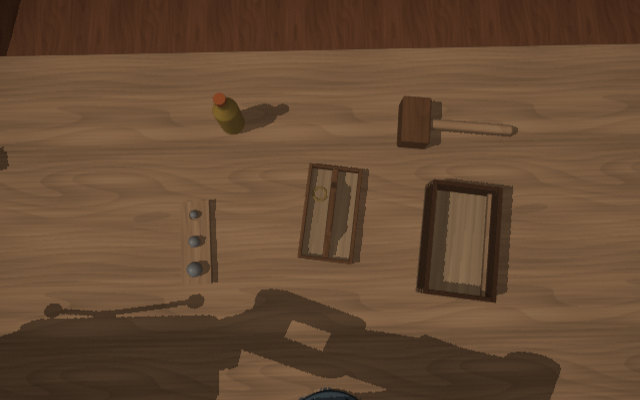

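View pics/scene0.png

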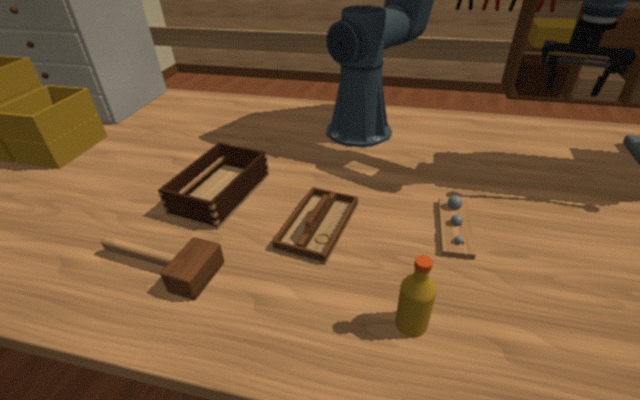

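Top view: balls at about (195,215) small, (195,241) middle and (194,269) large. The till is around (333,213) with its cup at (321,194), and the box around (465,240). I'll enlarge these areas.

```bash
python3 - <<'E'
import cv2
im=cv2.imread("pics/top0.png")
def enh(c,k): 
    c=cv2.convertScaleAbs(c,alpha=1.7,beta=10); return cv2.resize(c,None,fx=k,fy=k,interpolation=cv2.INTER_CUBIC)
cv2.imwrite("pics/c1.png",enh(im[155:290,180:375],4))
cv2.imwrite("pics/c2.png",enh(im[170:310,405:525],4))
E
```

```text
(no output)
```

View pics/c1.png

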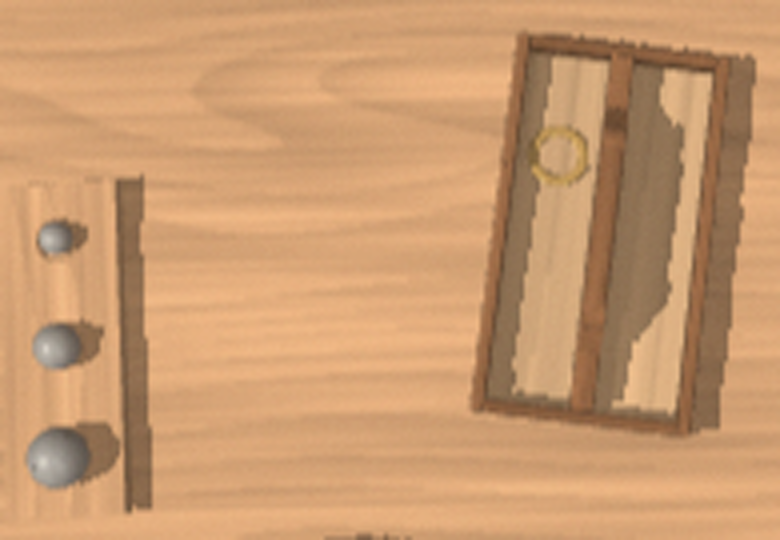

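View pics/c2.png

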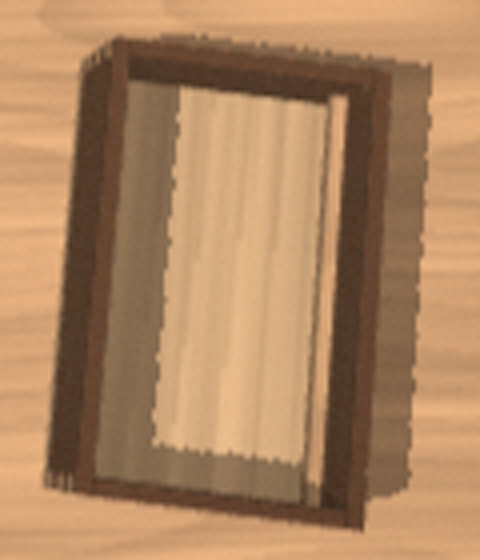

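c1 shows the small ball at crop (54,238), the middle at (57,346), the large at (58,457), the till rim corners and the cup ring at (559,155). c2 shows the box rim corners. Next I fit poses with the known sizes.

```bash
cat >h.py <<'E'
import cv2,numpy as np,pickle
from scipy.optimize import least_squares
def K(d):
    f=200/np.tan(np.radians(d["vertical_fov"])/2);return np.array([[f,0,d["cx"]],[0,f,d["cy"]],[0,0,1]])
def proj(d,P): return cv2.projectPoints(np.float64(P).reshape(-1,3),d["rvec"],d["tvec"],K(d),None)[0][:,0]
def crop(p,k,o): return (np.float64(p)+.5)/k-.5+np.array(o)
def back(d,uv,z):
    R=cv2.Rodrigues(d["rvec"])[0];c=-R.T@d["tvec"];v=R.T@np.linalg.inv(K(d))@[uv[0],uv[1],1];return c+v*(z-c[2])/v[2]
def place(q,L):
    L=np.float64(L);c,s=np.cos(q[2]),np.sin(q[2]);return np.c_[q[0]+c*L[:,0]-s*L[:,1],q[1]+s*L[:,0]+c*L[:,1],L[:,2]]
def fit(d,L,uv,q0):
    o=least_squares(lambda q:(proj(d,place(q,L))-uv).ravel(),q0);return o.x,o.fun.reshape(-1,2)
def rect(a,b,z): return [[a,b,z],[a,-b,z],[-a,-b,z],[-a,b,z]]
E
python3 - <<'E'
from h import *
t=pickle.load(open("top.pkl","rb"));s=pickle.load(open("scene.pkl","rb"))
b=crop([[54,238],[57,346],[58,457]],4,(180,155))
for p,z in zip(b,(.022,.026,.030)): print("ball",back(t,p,z).round(4))
for n,zz in(("mid",.026),):
    print("mid in scene",proj(s,back(t,b[1],zz)))
L=rect(.115,.065,.028)+[[.045,.032,.010]]
q,e=fit(t,L,crop([[519,33],[729,58],[690,434],[473,410],[559,155]],4,(180,155)),[.5,0,0]);print("till",q.round(4),np.degrees(q[2]),e.round(1).tolist())
print("cup",place(q,[[.045,.032,.02]]))
print("scene till",proj(s,place(q,L)).round().tolist())
L=rect(.13,.08,.08)
q,e=fit(t,L,crop([[118,39],[390,70],[363,530],[79,490]],4,(405,170)),[.5,-.3,0]);print("box",q.round(4),np.degrees(q[2]),e.round(1).tolist())
print("scene box",proj(s,place(q,L)).round().tolist())
E
```

```text
ball [0.5234 0.3136 0.022 ]
ball [0.4586 0.3095 0.026 ]
ball [0.3937 0.3066 0.03  ]
mid in scene [[454.87878847 220.74898799]]
till [ 0.5199 -0.0153 -0.1399] -8.015053555970574 [[-0.3, -0.4], [0.5, -0.6], [0.4, 0.7], [-0.4, 0.2], [-0.2, 0.1]]
cup [[0.56888902 0.01014461 0.02      ]]
scene till [[323.0, 256.0], [270.0, 242.0], [310.0, 186.0], [356.0, 196.0], [321.0, 238.0]]
box [ 0.446  -0.3119 -0.1487] -8.51888520005397 [[-0.7, -1.0], [0.9, -0.1], [0.6, 0.2], [-0.8, 0.9]]
scene box [[209.0, 204.0], [155.0, 190.0], [217.0, 142.0], [264.0, 151.0]]
```

```bash
cat >>h.py <<'E'
from scipy.spatial.transform import Rotation as Ro
def todo(s,P,yaw):
    """total shift (mm) and world-turn (deg) to get TCP to P, tool down, jaw axis (tool y) at yaw deg (mod 180)"""
    R=Ro.from_rotvec(s["tcp_rot"]);M=R.as_matrix();o=[]
    for a in(yaw,yaw+180):
        y=np.array([np.cos(np.radians(a)),np.sin(np.radians(a)),0]);x=np.array([0,0,-1.]);T=Ro.from_matrix(np.c_[x,y,np.cross(x,y)])
        o.append((T*R.inv()).as_rotvec(degrees=True).round(2).tolist())
    print("t",s["time_s"].round(2),"tcp",np.round(s["tool_pos"],4),"jaw",np.degrees(np.arctan2(M[1,1],M[0,1])).round(1),"down",M[:,0].round(3),"q6",s["joint_pos"][5].round(2),"gap",np.round(s["finger_gap"],4),"F",np.round(s["wrist_force"],1))
    print("shift mm",((np.array(P)-s["tool_pos"])*1000).round(1),"turn",o)
E
python3 -c "
from h import *;from station import r
todo(r.state(),[.4586,.3095,.15],93.1)"
```

```text
Traceback (most recent call last):
  File "h.py", line 21, in todo
    print("t",s["time_s"].round(2),"tcp",np.round(s["tool_pos"],4),"jaw",np.degrees(np.arctan2(M[1,1],M[0,1])).round(1),"down",M[:,0].round(3),"q6",s["joint_pos"][5].round(2),"gap",np.round(s["finger_gap"],4),"F",np.round(s["wrist_force"],1))
              ^^^^^^^^^^^^^^^^^
AttributeError: 'float' object has no attribute 'round'
```

```bash
sed -i 's/s\["time_s"\].round(2)/round(s["time_s"],2)/; s/s\["joint_pos"\]\[5\].round(2)/round(float(s["joint_pos"][5]),2)/' h.py
python3 -c "
from h import *;from station import r
todo(r.state(),[.4586,.3095,.15],93.1)"
```

```text
t 0.1 tcp [0.1458 0.5557 0.2379] jaw 75.3 down [-0.001 -0.001 -1.   ] q6 -0.21 gap 0.088 F [-1.1  0.2 -0.2]
shift mm [ 312.8 -246.2  -87.9] turn [[0.08, -0.03, 17.82], [-0.04, -0.12, -162.18]]
```

Emit:
step_arm(
  rows=[
    [0.02,-0.016,-0.004,0,0,1.2,0.088],
    [0.02,-0.016,-0.004,0,0,1.2,0.088],
    [0.02,-0.016,-0.004,0,0,1.2,0.088],
    [0.02,-0.016,-0.004,0,0,1.2,0.088],
    [0.02,-0.016,-0.004,0,0,1.2,0.088],
    [0.02,-0.016,-0.004,0,0,1.2,0.088],
    [0.02,-0.016,-0.004,0,0,1.2,0.088],
    [0.02,-0.016,-0.004,0,0,1.2,0.088],
  ],
)

```text
time_s: 0.77
tool_pos: [0.3058, 0.4234, 0.2022]
tcp_rot: [0.054, 1.574, -0.06]
wrist_force: [-0.1, 0.3, -0.1]
finger_gap: 0.0881
```

Emit:
step_arm(
  rows=[
    [0.02,-0.016,-0.006,0,0,1.2,0.088],
    [0.02,-0.016,-0.006,0,0,1.2,0.088],
    [0.02,-0.016,-0.006,0,0,1.2,0.088],
    [0.02,-0.016,-0.006,0,0,1.2,0.088],
    [0.02,-0.016,-0.006,0,0,1.2,0.088],
    [0.02,-0.016,-0.006,0,0,1.2,0.088],
    [0.01,-0.008,-0.006,0,0,1.2,0.088],
    [0,0,0,0,0,0,0.088],
  ],
)

```text
time_s: 1.43
tool_pos: [0.4426, 0.3089, 0.155]
tcp_rot: [-0.067, 1.578, 0.056]
wrist_force: [-0.6, -1.0, 0.1]
finger_gap: 0.088
```

```bash
python3 - <<'E'
from h import *;from station import r
s=r.state();todo(s,[.4586,.3095,.15],93.1)
d=r.get_image("wrist");pickle.dump((s,d),open("w1.pkl","wb"));cv2.imwrite("pics/w1.png",cv2.convertScaleAbs(d["pixels"][:,:,::-1],alpha=1.5))
print(d["hand_eye"].round(3))
E
```

```text
t 1.43 tcp [0.4426 0.3089 0.155 ] jaw 94.5 down [-0.008 -0.007 -1.   ] q6 -1.26 gap 0.088 F [-0.6 -1.   0.1]
shift mm [16.   0.6 -5. ] turn [[0.42, -0.46, -1.38], [0.72, 0.66, 178.62]]
[[ 0.    -0.316  0.949 -0.146]
 [ 1.    -0.    -0.    -0.   ]
 [ 0.     0.949  0.316 -0.083]
 [ 0.     0.     0.     1.   ]]
```

View pics/w1.png

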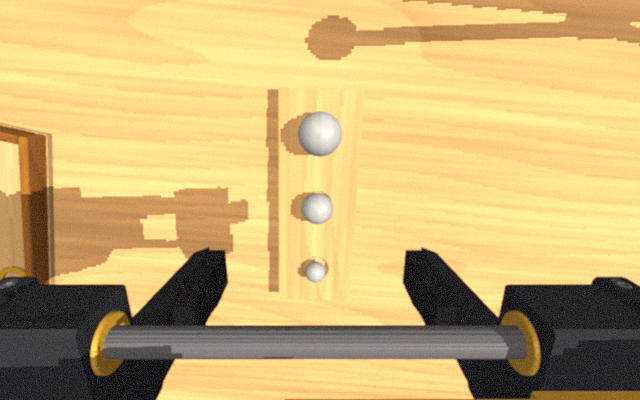

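Wrist view: large ball at (320,133), middle at (317,208), small at (315,271). Both fingers are visible and clear.

```bash
cat >>h.py <<'E'
def wcam(s,d):
    T=np.eye(4);T[:3,:3]=Ro.from_rotvec(s["tcp_rot"]).as_matrix();T[:3,3]=s["tool_pos"];C=np.linalg.inv(T@d["hand_eye"])
    d=dict(d);d["rvec"]=cv2.Rodrigues(C[:3,:3])[0];d["tvec"]=C[:3,3];return d
E
python3 - <<'E'
from h import *
s,d=pickle.load(open("w1.pkl","rb"));d=wcam(s,d)
for p,z in(((320,133),.03),((317,208),.026),((315,271),.022)): print(back(d,p,z).round(4))
todo(s,[*back(d,(317,208),.026)[:2],.019],93.1)
E
```

```text
[0.3909 0.3076 0.03  ]
[0.4563 0.3104 0.026 ]
[0.5211 0.3136 0.022 ]
t 1.43 tcp [0.4426 0.3089 0.155 ] jaw 94.5 down [-0.008 -0.007 -1.   ] q6 -1.26 gap 0.088 F [-0.6 -1.   0.1]
shift mm [  13.7    1.5 -136. ] turn [[0.42, -0.46, -1.38], [0.72, 0.66, 178.62]]
```

Emit:
step_arm(
  rows=[
    [0.003,0,-0.01,0.1,-0.1,-0.3,0.07],
    [0.003,0,-0.015,0.1,-0.1,-0.3,0.07],
    [0.003,0,-0.015,0.1,-0.1,-0.3,0.07],
    [0.003,0,-0.015,0.1,-0.1,-0.3,0.07],
    [0.003,0.001,-0.015,0.1,-0.1,-0.2,0.07],
    [0,0,-0.015,0,0,0,0.07],
    [0,0,-0.01,0,0,0,0.07],
    [0,0,0,0,0,0,0.07],
  ],
)

```text
time_s: 2.15
tool_pos: [0.4519, 0.3175, 0.0557]
tcp_rot: [-0.037, 1.567, 0.046]
wrist_force: [-0.0, -1.4, -0.1]
finger_gap: 0.0702
```

```bash
python3 - <<'E'
from h import *;from station import r
todo(r.state(),[.4572,.310,.019],93.1)
E
```

```text
t 2.15 tcp [0.4519 0.3175 0.0557] jaw 93.0 down [ 0.003  0.006 -1.   ] q6 -1.23 gap 0.0702 F [-0.  -1.4 -0.1]
shift mm [  5.3  -7.5 -36.7] turn [[-0.32, 0.17, 0.07], [0.27, 0.5, -179.93]]
```

Emit:
step_arm(
  rows=[
    [0.003,-0.004,0,0,0,0,0.07],
    [0.002,-0.003,0,0,0,0,0.07],
    [0,0,-0.008,0,0,0,0.07],
    [0,0,-0.008,0,0,0,0.07],
    [0,0,-0.008,0,0,0,0.07],
    [0,0,-0.006,0,0,0,0.07],
    [0,0,-0.003,0,0,0,0.07],
    [0,0,0,0,0,0,0.07],
  ],
)

```text
time_s: 2.82
tool_pos: [0.458, 0.3116, 0.022]
tcp_rot: [-0.037, 1.563, 0.048]
wrist_force: [-1.0, 0.2, -0.0]
finger_gap: 0.0699
```

```bash
python3 - <<'E'
from h import *;from station import r
todo(r.state(),[.4572,.310,.019],93.1)
E
```

```text
t 2.82 tcp [0.458  0.3116 0.022 ] jaw 93.1 down [ 0.007  0.007 -1.   ] q6 -1.25 gap 0.0699 F [-1.   0.2 -0. ]
shift mm [-0.8 -1.6 -3. ] turn [[-0.42, 0.39, 0.01], [0.61, 0.66, -179.99]]
```

Emit:
step_arm(
  rows=[
    [-0.001,-0.002,-0.003,-0.4,0.4,0,0.07],
    [0,0,0,0,0,0,0.04],
    [0,0,0,0,0,0,0.02],
    [0,0,0,0,0,0,0.02],
    [0,0,0,0,0,0,0.02],
    [0,0,0,0,0,0,0.02],
    [0,0,0,0,0,0,0.02],
    [0,0,0,0,0,0,0.02],
  ],
  grip_force=20,
)

```text
time_s: 3.48
tool_pos: [0.4574, 0.3097, 0.0192]
tcp_rot: [-0.042, 1.57, 0.042]
wrist_force: [0.2, 0.0, -0.7]
finger_gap: 0.0266
```

```bash
python3 - <<'E'
from h import *;from station import r
todo(r.state(),[.4572,.310,.019],93.1)
E
```

```text
t 3.48 tcp [0.4574 0.3097 0.0192] jaw 93.1 down [-0.  0. -1.] q6 -1.24 gap 0.0266 F [ 0.2  0.  -0.7]
shift mm [-0.2  0.3 -0.2] turn [[-0.0, -0.0, 0.01], [-0.01, 0.01, -179.99]]
```

Emit:
step_arm(
  rows=[
    [0,0,0.004,0,0,0,0.02],
    [0,0,0.008,0,0,0,0.02],
    [0,0,0.012,0,0,0,0.02],
    [0,0,0.015,0,0,0,0.02],
    [0,0,0.015,0,0,0,0.02],
    [0,0,0.015,0,0,0,0.02],
    [0,0,0.01,0,0,0,0.02],
    [0,0,0,0,0,0,0.02],
  ],
)

```text
time_s: 4.15
tool_pos: [0.4566, 0.3095, 0.1065]
tcp_rot: [-0.043, 1.57, 0.043]
wrist_force: [-0.1, -0.1, -0.5]
finger_gap: 0.0265
```

```bash
python3 - <<'E'
from h import *;from station import r
s=r.state();todo(s,[.5689,.0101,.1],-8)
d=r.get_image("wrist");cv2.imwrite("pics/w2.png",cv2.convertScaleAbs(d["pixels"][:,:,::-1],alpha=1.5))
E
```

```text
t 4.15 tcp [0.4566 0.3095 0.1065] jaw 93.1 down [ 0.  0. -1.] q6 -1.24 gap 0.0265 F [-0.1 -0.1 -0.5]
shift mm [ 112.3 -299.4   -6.5] turn [[0.0, 0.0, -101.1], [-0.0, 0.0, 78.9]]
```

View pics/w2.png

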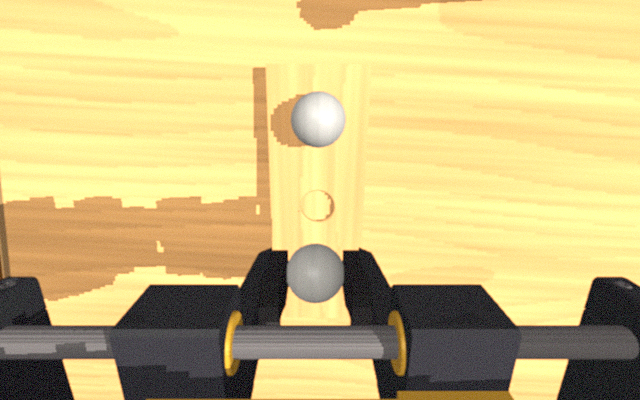

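Ball held centrally between the pads at (315,272). The middle pocket is empty at (318,205) and the large ball is undisturbed. Next I carry it to the till while turning.

Emit:
step_arm(
  rows=[
    [0.003,-0.008,0,0,0,-3,0.02],
    [0.005,-0.013,0,0,0,-4.3,0.02],
    [0.005,-0.013,0,0,0,-4.3,0.02],
    [0.005,-0.013,0,0,0,-4.3,0.02],
    [0.005,-0.013,0,0,0,-4.3,0.02],
    [0.005,-0.013,0,0,0,-4.3,0.02],
    [0.005,-0.013,0,0,0,-4.3,0.02],
    [0.005,-0.013,0,0,0,-4.3,0.02],
  ],
)

```text
time_s: 4.87
tool_pos: [0.4907, 0.2079, 0.1013]
tcp_rot: [0.425, 1.536, -0.428]
wrist_force: [0.2, 0.3, -0.1]
finger_gap: 0.0268
```

Emit:
step_arm(
  rows=[
    [0.005,-0.013,0,0,0,-4.3,0.02],
    [0.005,-0.013,0,0,0,-4.3,0.02],
    [0.005,-0.013,0,0,0,-4.3,0.02],
    [0.005,-0.013,0,0,0,-4.3,0.02],
    [0.005,-0.013,0,0,0,-4.3,0.02],
    [0.005,-0.013,0,0,0,-4.3,0.02],
    [0.005,-0.013,0,0,0,-4.3,0.02],
    [0.003,-0.008,0,0,0,-3,0.02],
  ],
)

```text
time_s: 5.53
tool_pos: [0.5252, 0.1024, 0.0942]
tcp_rot: [0.896, 1.397, -0.902]
wrist_force: [-0.4, 0.1, -1.6]
finger_gap: 0.0265
```

```bash
python3 - <<'E'
from h import *;from station import r
todo(r.state(),[.5689,.0101,.1],-8)
E
```

```text
t 5.53 tcp [0.5252 0.1024 0.0942] jaw 23.9 down [-0.018  0.006 -1.   ] q6 -0.45 gap 0.0265 F [-0.4  0.1 -1.6]
shift mm [ 43.7 -92.3   5.8] turn [[-0.64, -0.88, -31.9], [1.16, -0.85, 148.1]]
```

Emit:
step_arm(
  rows=[
    [0.006,-0.012,0.002,0,0,-4.3,0.02],
    [0.006,-0.013,0.002,0,0,-4.3,0.02],
    [0.006,-0.013,0.002,0,0,-4.3,0.02],
    [0.006,-0.013,0.001,0,0,-4.3,0.02],
    [0.006,-0.013,0.001,0,0,-4.3,0.02],
    [0.006,-0.013,0.001,0,0,-4.3,0.02],
    [0.005,-0.01,0,0,0,-4,0.02],
    [0,0,0,-0.2,-0.2,-1,0.02],
  ],
)

```text
time_s: 6.2
tool_pos: [0.563, 0.0095, 0.0962]
tcp_rot: [1.322, 1.159, -1.329]
wrist_force: [0.4, 0.6, -0.0]
finger_gap: 0.0265
```

```bash
python3 - <<'E'
from h import *;from station import r
s=r.state();todo(s,[.5689,.0101,.1],-8)
d=r.get_image("wrist");pickle.dump((s,d),open("w3.pkl","wb"));cv2.imwrite("pics/w3.png",cv2.convertScaleAbs(d["pixels"][:,:,::-1],alpha=1.5))
E
```

```text
t 6.2 tcp [0.563  0.0095 0.0962] jaw -8.7 down [-0.019  0.016 -1.   ] q6 -0.05 gap 0.0265 F [ 0.4  0.6 -0. ]
shift mm [5.9 0.6 3.8] turn [[-0.89, -1.08, 0.71], [-1.69, 1.39, -179.28]]
```

View pics/w3.png

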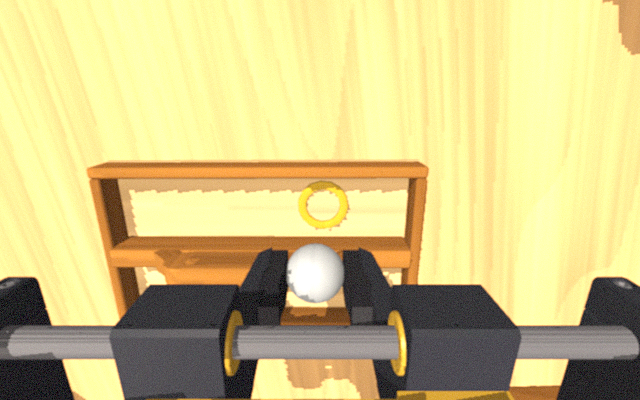

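```bash
python3 - <<'E'
from h import *
s,d=pickle.load(open("w3.pkl","rb"));c=wcam(s,d)
cup=back(c,(323,205.5),.010);print("cup wrist",cup)
print("ball",back(c,(316,273),s["tool_pos"][2]+.007))
s2=dict(s);s2["tool_pos"]=np.array([.4566,.3095,.1065]);s2["tcp_rot"]=np.array([-.043,1.57,.043]);c2=wcam(s2,d)
print("pocket",back(c2,(318,205.5),.016),"ball",back(c2,(315,272),.1135))
E
```

```text
cup wrist [0.56756879 0.01148603 0.01      ]
ball [0.56367725 0.00916257 0.10316159]
pocket [0.45646591 0.31180257 0.016     ] ball [0.45619682 0.30953097 0.1135    ]
```

Emit:
step_arm(
  rows=[
    [0.003,0,-0.004,-0.5,-0.6,0.4,0.02],
    [0.002,0.001,-0.008,-0.4,-0.5,0.3,0.02],
    [0,0,-0.008,0,0,0,0.02],
    [0,0,-0.008,0,0,0,0.02],
    [0,0,-0.008,0,0,0,0.02],
    [0,0,-0.006,0,0,0,0.02],
    [0,0,-0.003,0,0,0,0.02],
    [0,0,0,0,0,0,0.02],
  ],
)

```text
time_s: 6.92
tool_pos: [0.5635, 0.0161, 0.0439]
tcp_rot: [1.298, 1.151, -1.304]
wrist_force: [-0.7, 0.0, 0.1]
finger_gap: 0.0268
```

```bash
python3 - <<'E'
from h import *;from station import r
todo(r.state(),[.568,.0108,.0145],-8)
E
```

```text
t 6.92 tcp [0.5635 0.0161 0.0439] jaw -7.1 down [-0.005  0.    -1.   ] q6 -0.06 gap 0.0268 F [-0.7  0.   0.1]
shift mm [  4.5  -5.3 -29.4] turn [[-0.02, -0.26, -0.86], [0.41, -0.03, 179.14]]
```

Emit:
step_arm(
  rows=[
    [0.002,-0.003,0,0,-0.2,-0.5,0.02],
    [0.002,-0.002,0,0,0,-0.3,0.02],
    [0,0,-0.004,0,0,0,0.02],
    [0,0,-0.005,0,0,0,0.02],
    [0,0,-0.005,0,0,0,0.02],
    [0,0,-0.004,0,0,0,0.02],
    [0,0,-0.003,0,0,0,0.02],
    [0,0,0,0,0,0,0.02],
  ],
)

```text
time_s: 7.58
tool_pos: [0.5691, 0.0098, 0.0218]
tcp_rot: [1.313, 1.138, -1.311]
wrist_force: [0.4, 0.4, -0.6]
finger_gap: 0.027
```

```bash
python3 - <<'E'
from h import *;from station import r
todo(r.state(),[.568,.0108,.0145],-8)
E
```

```text
t 7.58 tcp [0.5691 0.0098 0.0218] jaw -8.1 down [ 0.002 -0.    -1.   ] q6 -0.05 gap 0.027 F [ 0.4  0.4 -0.6]
shift mm [-1.1  1.  -7.3] turn [[0.01, 0.09, 0.06], [0.14, -0.01, -179.94]]
```

Emit:
step_arm(
  rows=[
    [-0.001,0.001,0,0,0,0,0.02],
    [0,0,-0.002,0,0,0,0.02],
    [0,0,-0.002,0,0,0,0.02],
    [0,0,-0.002,0,0,0,0.02],
    [0,0,-0.001,0,0,0,0.02],
    [0,0,0,0,0,0,0.02],
    [0,0,0,0,0,0,0.02],
    [0,0,0,0,0,0,0.02],
  ],
)

```text
time_s: 8.25
tool_pos: [0.568, 0.0112, 0.014]
tcp_rot: [1.312, 1.138, -1.311]
wrist_force: [0.5, -0.2, -0.6]
finger_gap: 0.0263
```

```bash
python3 - <<'E'
from h import *;from station import r
todo(r.state(),[.568,.0108,.0135],-8)
E
```

```text
t 8.25 tcp [0.568  0.0112 0.014 ] jaw -8.0 down [ 0.001 -0.    -1.   ] q6 -0.05 gap 0.0263 F [ 0.5 -0.2 -0.6]
shift mm [ 0.  -0.4 -0.5] turn [[0.01, 0.09, 0.04], [0.13, -0.01, -179.96]]
```

Emit:
step_arm(
  rows=[
    [0,0,-0.0005,0,0,0,0.02],
    [0,0,0,0,0,0,0.028],
    [0,0,0,0,0,0,0.03],
    [0,0,0,0,0,0,0.034],
    [0,0,0,0,0,0,0.04],
    [0,0,0,0,0,0,0.046],
    [0,0,0,0,0,0,0.05],
    [0,0,0,0,0,0,0.05],
  ],
)

```text
time_s: 8.92
tool_pos: [0.569, 0.011, 0.0145]
tcp_rot: [1.313, 1.137, -1.309]
wrist_force: [-0.5, 0.1, 0.3]
finger_gap: 0.0504
```

Emit:
step_arm(
  rows=[
    [0,0,0.003,0,0,0,0.05],
    [0,0,0.006,0,0,0,0.05],
    [0,0,0.01,0,0,0,0.05],
    [0,0,0.012,0,0,0,0.05],
    [0,0,0.012,0,0,0,0.05],
    [0,0,0.012,0,0,0,0.05],
    [0,0,0.01,0,0,0,0.05],
    [0,0,0,0,0,0,0.05],
  ],
)

```text
time_s: 9.58
tool_pos: [0.5697, 0.0109, 0.0882]
tcp_rot: [1.314, 1.135, -1.307]
wrist_force: [0.4, -0.3, 0.2]
finger_gap: 0.0501
```

```bash
python3 - <<'E'
from h import *;from station import r
s=r.state();todo(s,[.5199,-.0153,.12],82)
d=r.get_image("wrist");pickle.dump((s,d),open("w4.pkl","wb"));cv2.imwrite("pics/w4.png",cv2.convertScaleAbs(d["pixels"][:,:,::-1],alpha=1.5))
E
```

```text
t 9.58 tcp [0.5697 0.0109 0.0882] jaw -8.0 down [ 0.006 -0.001 -1.   ] q6 -0.05 gap 0.0501 F [ 0.4 -0.3  0.2]
shift mm [-49.8 -26.2  31.8] turn [[-0.24, 0.33, 90.03], [0.33, 0.24, -89.97]]
```

View pics/w4.png

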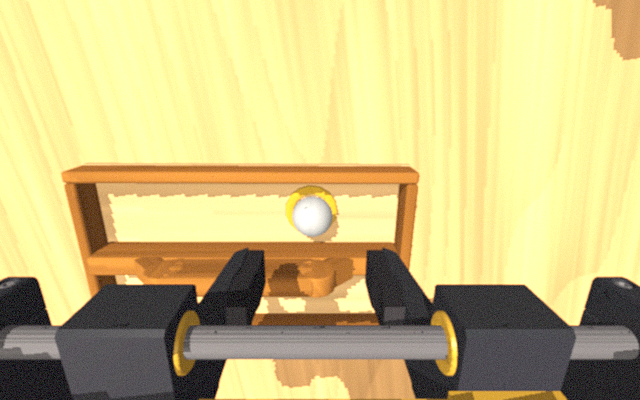

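The ball sits in the brass ring: ball (312,216), ring (312,206). Next I turn towards the grip.

Emit:
step_arm(
  rows=[
    [-0.002,-0.001,0.004,0,0,-3,0.05],
    [-0.003,-0.002,0.004,0,0,-6,0.05],
    [-0.004,-0.002,0.004,0,0,-6,0.05],
    [-0.004,-0.002,0.004,0,0,-6,0.05],
    [-0.004,-0.002,0.004,0,0,-6,0.05],
    [-0.004,-0.002,0.004,0,0,-6,0.05],
    [-0.004,-0.002,0.004,0,0,-6,0.05],
    [-0.004,-0.002,0.004,0,0,-6,0.05],
  ],
)

```text
time_s: 10.3
tool_pos: [0.5369, -0.0038, 0.1181]
tcp_rot: [1.869, 0.589, -1.873]
wrist_force: [0.1, 0.0, 0.2]
finger_gap: 0.05
```

Emit:
step_arm(
  rows=[
    [-0.004,-0.002,0,0,0,-6,0.05],
    [-0.004,-0.002,0,0,0,-6,0.05],
    [-0.004,-0.002,0,0,0,-6,0.05],
    [-0.004,-0.002,0,0,0,-6,0.05],
    [-0.004,-0.002,0,0,0,-6,0.05],
    [-0.003,-0.001,0,0,0,-6,0.05],
    [-0.002,-0.001,0,0,0,-4,0.05],
    [0,0,0,0,0,0,0.05],
  ],
)

```text
time_s: 10.97
tool_pos: [0.5075, -0.0161, 0.1158]
tcp_rot: [-2.148, 0.138, 2.163]
wrist_force: [0.6, 0.9, -0.4]
finger_gap: 0.0499
```

```bash
python3 - <<'E'
from h import *;from station import r
s=r.state();todo(s,[.5199,-.0153,.12],82)
d=r.get_image("wrist");pickle.dump((s,d),open("w5.pkl","wb"));cv2.imwrite("pics/w5.png",cv2.convertScaleAbs(d["pixels"][:,:,::-1],alpha=1.5))
s4,d4=pickle.load(open("w4.pkl","rb"));c=wcam(s4,d4);print("ball",back(c,(312,216),.02),"ring",back(c,(312,207),.01))
E
```

```text
t 10.97 tcp [ 0.5075 -0.0161  0.1158] jaw -97.3 down [-0.007  0.    -1.   ] q6 1.43 gap 0.0499 F [ 0.6  0.9 -0.4]
shift mm [12.4  0.8  4.2] turn [[0.64, -0.02, 179.33], [-0.02, -0.41, -0.67]]
ball [0.56808    0.01122101 0.02      ] ring [0.56849535 0.01426585 0.01      ]
```

View pics/w5.png

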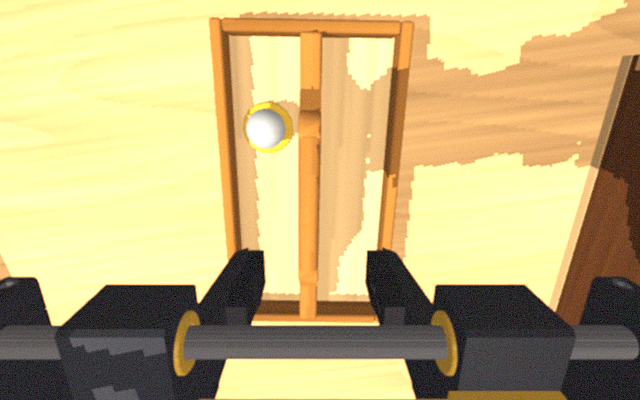

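Ball in the ring at (266,129). Grip top runs from about (311,125) to (309,276); far rim corners at (210,19) and (412,22).

```bash
python3 - <<'E'
from h import *
s,d=pickle.load(open("w5.pkl","rb"));c=wcam(s,d)
L=[[.115,.065,.028],[.115,-.065,.028],[.048,0,.06],[-.048,0,.06],[.045,.032,.010]]
print(proj(c,place([.5199,-.0153,-.1399],L)).round(1).tolist())
q,e=fit(c,L[:2]+L[4:],np.float64([[210,19],[412,22],[268,127]]),[.52,-.015,-.14]);print(q,np.degrees(q[2]),e.round(1).tolist())
print(proj(c,place(q,L)).round(1).tolist())
E
```

```text
[[207.8, 13.2], [416.4, 16.0], [310.9, 129.9], [309.8, 271.1], [268.5, 125.5]]
[ 0.51711477 -0.01395298 -0.14363968] -8.22994730194697 [[-2.6, -1.0], [3.0, -0.3], [-0.5, 2.4]]
[[207.4, 18.0], [415.0, 21.7], [309.6, 134.9], [308.2, 274.8], [267.5, 129.4]]
```

Emit:
step_arm(
  rows=[
    [0.006,0.001,0,0,-0.4,-0.7,0.05],
    [0.006,0,-0.004,0,0,0,0.05],
    [0,0,-0.008,0,0,0,0.05],
    [0,0,-0.01,0,0,0,0.05],
    [0,0,-0.01,0,0,0,0.05],
    [0,0,-0.008,0,0,0,0.05],
    [0,0,-0.004,0,0,0,0.05],
    [0,0,0,0,0,0,0.05],
  ],
)

```text
time_s: 11.68
tool_pos: [0.5204, -0.0143, 0.0653]
tcp_rot: [-2.152, 0.138, 2.156]
wrist_force: [-1.1, 0.3, -0.2]
finger_gap: 0.0502
```

```bash
python3 - <<'E'
from h import *;from station import r
todo(r.state(),[.519,-.0148,.027],81.9)
E
```

```text
t 11.68 tcp [ 0.5204 -0.0143  0.0653] jaw -97.4 down [-0.002  0.001 -1.   ] q6 1.44 gap 0.0502 F [-1.1  0.3 -0.2]
shift mm [ -1.4  -0.5 -38.3] turn [[0.15, -0.1, 179.29], [-0.06, -0.09, -0.71]]
```

Emit:
step_arm(
  rows=[
    [-0.001,0,-0.003,0,0,-0.7,0.05],
    [0,0,-0.006,0,0,0,0.05],
    [0,0,-0.008,0,0,0,0.05],
    [0,0,-0.008,0,0,0,0.05],
    [0,0,-0.006,0,0,0,0.05],
    [0,0,-0.003,0,0,0,0.05],
    [0,0,-0.001,0,0,0,0.05],
    [0,0,0,0,0,0,0.05],
  ],
)

```text
time_s: 12.35
tool_pos: [0.5189, -0.0142, 0.0261]
tcp_rot: [-2.144, 0.152, 2.15]
wrist_force: [-0.4, -0.1, 0.2]
finger_gap: 0.0499
```

```bash
python3 - <<'E'
from h import *;from station import r
todo(r.state(),[.519,-.0148,.027],81.9)
E
```

```text
t 12.35 tcp [ 0.5189 -0.0142  0.0261] jaw -98.2 down [-0.002  0.001 -1.   ] q6 1.46 gap 0.0499 F [-0.4 -0.1  0.2]
shift mm [ 0.1 -0.6  0.9] turn [[-0.21, 0.11, -179.93], [-0.07, -0.13, 0.07]]
```

Emit:
step_arm(
  rows=[
    [0,0,0,0,-0.1,0,0.04],
    [0,0,0,0,0,0,0.032],
    [0,0,0,0,0,0,0.026],
    [0,0,0,0,0,0,0.021],
    [0,0,0,0,0,0,0.018],
    [0,0,0,0,0,0,0.015],
    [0,0,0,0,0,0,0.012],
    [0,0,0,0,0,0,0.005],
  ],
  grip_force=15,
)

```text
time_s: 13.02
tool_pos: [0.5199, -0.0143, 0.0273]
tcp_rot: [-2.149, 0.152, 2.145]
wrist_force: [0.4, 0.9, -1.8]
finger_gap: 0.0138
```

Emit:
step_arm(
  rows=[
    [0,0,0,0,0,0,0.005],
    [0,0,0,0,0,0,0.005],
    [0,0,0,0,0,0,0.005],
    [0,0,0,0,0,0,0.005],
    [0,0,0,0,0,0,0.005],
    [0,0,0,0,0,0,0.005],
    [0,0,0,0,0,0,0.005],
    [0,0,0,0,0,0,0.005],
  ],
  grip_force=50,
)

```text
time_s: 13.68
tool_pos: [0.5199, -0.0143, 0.0273]
tcp_rot: [-2.149, 0.152, 2.145]
wrist_force: [-0.4, 0.3, -0.9]
finger_gap: 0.0136
```

```bash
python3 - <<'E'
from h import *;from station import r
todo(r.state(),[.519,-.0148,.027],81.9)
E
```

```text
t 13.68 tcp [ 0.5199 -0.0143  0.0273] jaw -98.2 down [ 0.002  0.001 -1.   ] q6 1.46 gap 0.0136 F [-0.4  0.3 -0.9]
shift mm [-0.9 -0.5 -0.3] turn [[0.19, 0.08, -179.93], [-0.05, 0.12, 0.07]]
```

Emit:
step_arm(
  rows=[
    [0,0,0.001,0,0,0,0.005],
    [0,0,0.002,0,0,0,0.005],
    [0,0,0.003,0,0,0,0.005],
    [0,0,0.005,0,0,0,0.005],
    [0,0,0.006,0,0,0,0.005],
    [0,0,0.008,0,0,0,0.005],
    [0,0,0.008,0,0,0,0.005],
    [0,0,0.008,0,0,0,0.005],
  ],
)

```text
time_s: 14.35
tool_pos: [0.5152, -0.0133, 0.068]
tcp_rot: [-2.138, 0.15, 2.155]
wrist_force: [0.6, 1.4, -4.5]
finger_gap: 0.0137
```

Emit:
step_arm(
  rows=[
    [0,0,0.01,0,0,0,0.005],
    [0,0,0.01,0,0,0,0.005],
    [0,0,0.01,0,0,0,0.005],
    [0,0,0.01,0,0,0,0.005],
    [0,0,0.01,0,0,0,0.005],
    [0,0,0.007,0,0,0,0.005],
    [0,0,0.004,0,0,0,0.005],
    [0,0,0.001,0,0,0,0.005],
  ],
)

```text
time_s: 15.02
tool_pos: [0.5172, -0.0137, 0.1412]
tcp_rot: [-2.146, 0.152, 2.148]
wrist_force: [0.9, 0.3, -5.2]
finger_gap: 0.0137
```

```bash
python3 - <<'E'
from h import *;from station import r
s=r.state();todo(s,[.5199-.0739,-.0143-.2966,.14],81.3)
d=r.get_image("wrist");pickle.dump((s,d),open("w6.pkl","wb"));cv2.imwrite("pics/w6.png",cv2.convertScaleAbs(d["pixels"][:,:,::-1],alpha=1.5))
E
```

```text
t 15.02 tcp [ 0.5172 -0.0137  0.1412] jaw -98.1 down [-0.001  0.001 -1.   ] q6 1.46 gap 0.0137 F [ 0.9  0.3 -5.2]
shift mm [ -71.2 -297.2   -1.2] turn [[0.06, -0.11, 179.44], [-0.07, -0.04, -0.56]]
```

View pics/w6.png

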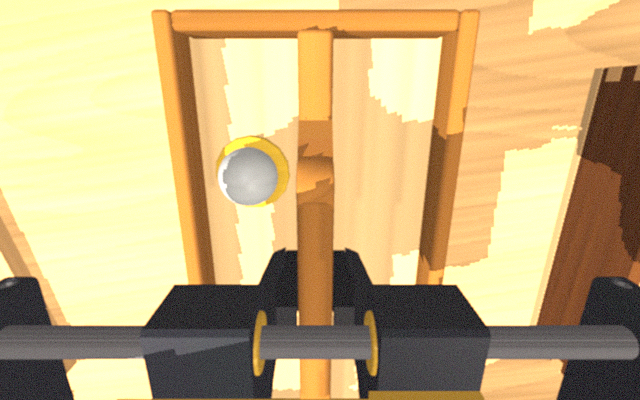

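Till lifted, ball still in its ring at (248,176), far rim corners at (154,12) and (479,12). I check levelness numerically and start the carry.

```bash
python3 - <<'E'
from h import *
s,d=pickle.load(open("w6.pkl","rb"));c=wcam(s,d)
# till frame rel. tool; fit pitch about till y and x-offset given wrist picture
uv=np.float64([[154,12],[479,12],[253,171]])
L=np.float64([[.115,.065,.028],[.115,-.065,.028],[.045,.032,.010]])
def P(q):
    R=Ro.from_euler("ZYX",[q[2],q[3],q[4]],degrees=True)
    return s["tool_pos"]+[q[0],q[1],0]+R.apply(L-[0,0,.0273])
o=least_squares(lambda q:(proj(c,P(q))-uv).ravel(),[0,0,-8.2,0,0]);print("dx,dy,yaw,pitch,roll",o.x.round(4),o.fun.round(1))
print(proj(c,P([0,0,-8.1,0,0])).round(1).tolist())
E
```

```text
dx,dy,yaw,pitch,roll [-1.8000e-03  1.8000e-03 -8.8686e+00  2.4203e+00 -2.9290e+00] [ 0.8 -0.6  0.1 -0.7 -1.2  2. ]
[[144.3, 2.5], [482.5, 2.0], [250.3, 169.9]]
```

Emit:
step_arm(
  rows=[
    [-0.001,-0.002,0,0,0,0,0.005],
    [-0.001,-0.004,0,0,0,0,0.005],
    [-0.002,-0.006,0,0,0,0,0.005],
    [-0.002,-0.008,0,0,0,0,0.005],
    [-0.002,-0.009,0,0,0,0,0.005],
    [-0.002,-0.01,0,0,0,0,0.005],
    [-0.003,-0.011,0,0,0,0,0.005],
    [-0.003,-0.011,0,0,0,0,0.005],
  ],
)

```text
time_s: 15.73
tool_pos: [0.4975, -0.0788, 0.1378]
tcp_rot: [-2.14, 0.148, 2.155]
wrist_force: [0.7, -1.3, -5.8]
finger_gap: 0.0132
```

Fit tilt of 2–3° matches the same pixel bias seen while the till stood flat on the bench, so there is no sign of slip. I carry on.

Emit:
step_arm(
  rows=[
    [-0.003,-0.012,0,0,0,-0.1,0.005],
    [-0.003,-0.012,0,0,0,-0.1,0.005],
    [-0.003,-0.012,0,0,0,-0.1,0.005],
    [-0.003,-0.012,0,0,0,-0.1,0.005],
    [-0.003,-0.012,0,0,0,0,0.005],
    [-0.003,-0.012,0,0,0,0,0.005],
    [-0.003,-0.012,0,0,0,0,0.005],
    [-0.003,-0.011,0,0,0,0,0.005],
  ],
)

```text
time_s: 16.4
tool_pos: [0.4683, -0.1866, 0.1366]
tcp_rot: [-2.131, 0.162, 2.151]
wrist_force: [0.8, 0.5, -5.2]
finger_gap: 0.0139
```

```bash
python3 - <<'E'
from h import *;from station import r
todo(r.state(),[.446,-.3109,.14],81.3)
E
```

```text
t 16.4 tcp [ 0.4683 -0.1866  0.1366] jaw -98.8 down [-0.009  0.002 -1.   ] q6 1.11 gap 0.0139 F [ 0.8  0.5 -5.2]
shift mm [ -22.3 -124.3    3.4] turn [[-0.81, 0.22, -179.93], [-0.14, -0.52, 0.06]]
```

Emit:
step_arm(
  rows=[
    [-0.002,-0.011,0.001,0,-0.1,0,0.005],
    [-0.002,-0.011,0.001,0,-0.1,0,0.005],
    [-0.002,-0.011,0.001,0,-0.1,0,0.005],
    [-0.002,-0.01,0,0,-0.1,0,0.005],
    [-0.002,-0.009,0,0,0,0,0.005],
    [-0.002,-0.008,0,0,0,0,0.005],
    [-0.001,-0.006,0,0,0,0,0.005],
    [-0.001,-0.004,0,0,0,0,0.005],
  ],
)

```text
time_s: 17.07
tool_pos: [0.451, -0.2673, 0.1397]
tcp_rot: [-2.137, 0.167, 2.141]
wrist_force: [-0.4, -0.1, -4.9]
finger_gap: 0.0138
```

```bash
python3 - <<'E'
from h import *;from station import r
todo(r.state(),[.446,-.3109,.14],81.3)
E
```

```text
t 17.07 tcp [ 0.451  -0.2673  0.1397] jaw -99.0 down [-0.002  0.002 -1.   ] q6 0.97 gap 0.0138 F [-0.4 -0.1 -4.9]
shift mm [ -5.  -43.6   0.3] turn [[-0.14, 0.16, -179.69], [-0.1, -0.09, 0.31]]
```

Emit:
step_arm(
  rows=[
    [-0.001,-0.005,0,0,0,0.1,0.005],
    [-0.001,-0.006,0,0,0,0.1,0.005],
    [-0.001,-0.007,0,0,0,0.1,0.005],
    [-0.001,-0.007,0,0,0,0,0.005],
    [-0.001,-0.007,0,0,0,0,0.005],
    [0,-0.005,0,0,0,0,0.005],
    [0,-0.003,0,0,0,0,0.005],
    [0,0,0,0,0,0,0.005],
  ],
)

```text
time_s: 17.73
tool_pos: [0.4456, -0.3114, 0.1394]
tcp_rot: [-2.14, 0.159, 2.144]
wrist_force: [-0.4, -0.0, -5.0]
finger_gap: 0.0135
```

```bash
python3 - <<'E'
from h import *;from station import r
s=r.state();todo(s,[.446,-.3109,.139],81.3)
d=r.get_image("top");pickle.dump((s,d),open("t2.pkl","wb"))
c=cv2.convertScaleAbs(d["pixels"][160:310,400:530,::-1],alpha=1.7,beta=10);a=cv2.resize(c,None,fx=4,fy=4,interpolation=cv2.INTER_CUBIC)
cv2.imwrite("pics/t2.png",a)
E
```

```text
t 17.73 tcp [ 0.4456 -0.3114  0.1394] jaw -98.6 down [-0.002  0.002 -1.   ] q6 0.89 gap 0.0135 F [-0.4 -0.  -5. ]
shift mm [ 0.4  0.5 -0.4] turn [[0.17, -0.21, 179.92], [-0.13, -0.11, -0.08]]
```

View pics/t2.png

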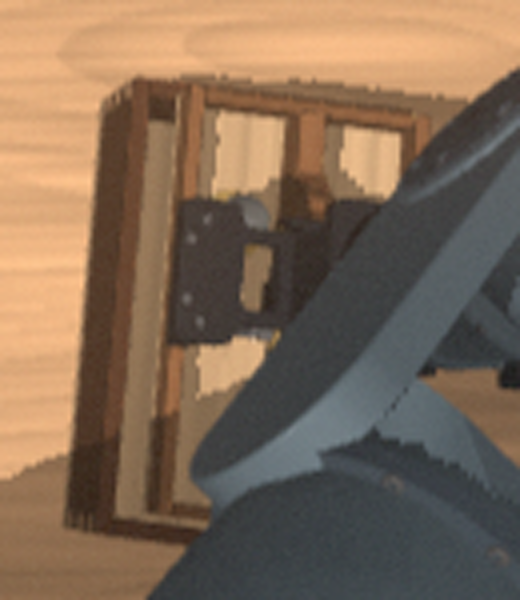

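The till hangs over the box with the ball in its cup near (255,212). Visible till rim corners are at about (185,84) and (431,118), and at the near left (150,515). I check these against prediction.

```bash
python3 - <<'E'
from h import *
s,d=pickle.load(open("t2.pkl","rb"))
z=.1394-.0273+.028
L=np.float64([[.115,.065,z],[.115,-.065,z],[-.115,.065,z]])
uv=crop([[185,84],[431,118],[150,515]],4,(400,160))
pr=proj(d,place([.446,-.3119,-.1487],L));print("pred in crop",((pr-[400,160]+.5)*4-.5).round().tolist())
q,e=fit(d,L,uv,[.446,-.31,-.15]);print("till now",q.round(4),np.degrees(q[2]),e.round(1).tolist())
B=np.float64([[.13,.08,.08],[-.13,.08,.08]]);print("box pred",((proj(d,place([.446,-.3119,-.1487],B))-[400,160]+.5)*4-.5).round().tolist())
E
```

```text
pred in crop [[190.0, 83.0], [431.0, 113.0], [155.0, 514.0]]
till now [ 0.4448 -0.3097 -0.1572] -9.008551054482522 [[0.8, 0.2], [-0.6, -0.3], [-0.2, 0.1]]
box pred [[135.0, 75.0], [96.0, 533.0]]
```

Emit:
step_arm(
  rows=[
    [0.0008,-0.001,0,-0.1,-0.1,0,0.005],
    [0,0,0,0,0,0,0.005],
    [0,0,0,0,0,0,0.005],
    [0,0,0,0,0,0,0.005],
    [0,0,0,0,0,0,0.005],
    [0,0,0,0,0,0,0.005],
    [0,0,0,0,0,0,0.005],
    [0,0,0,0,0,0,0.005],
  ],
)

```text
time_s: 18.45
tool_pos: [0.4466, -0.3105, 0.1391]
tcp_rot: [-2.143, 0.158, 2.144]
wrist_force: [0.5, 0.5, -4.1]
finger_gap: 0.0134
```

```bash
python3 - <<'E'
from h import *;from station import r
s=r.state();todo(s,[.446,-.3119,.139],81.4);print(np.abs(s["qd"]).max())
d=r.get_image("scene");pickle.dump((s,d),open("s2.pkl","wb"))
c=cv2.convertScaleAbs(d["pixels"][80:230,130:330,::-1],alpha=1.6,beta=10);cv2.imwrite("pics/s2.png",cv2.resize(c,None,fx=4,fy=4,interpolation=cv2.INTER_CUBIC))
z=s["tool_pos"][2]-.0273
for h in(z,z+.028): print(((proj(d,place([.446,-.3119,-.1487],rect(.115,.065,h)))-[130,80]+.5)*4-.5).round().tolist())
E
```

```text
t 18.45 tcp [ 0.4466 -0.3105  0.1391] jaw -98.5 down [-0.     0.002 -1.   ] q6 0.89 gap 0.0134 F [ 0.5  0.5 -4.1]
shift mm [-0.6 -1.4 -0.1] turn [[0.04, -0.16, 179.93], [-0.1, -0.03, -0.07]]
0.0018756248227940755
[[302.0, 433.0], [123.0, 390.0], [345.0, 223.0], [504.0, 253.0]]
[[291.0, 393.0], [110.0, 350.0], [338.0, 186.0], [498.0, 216.0]]
```

View pics/s2.png

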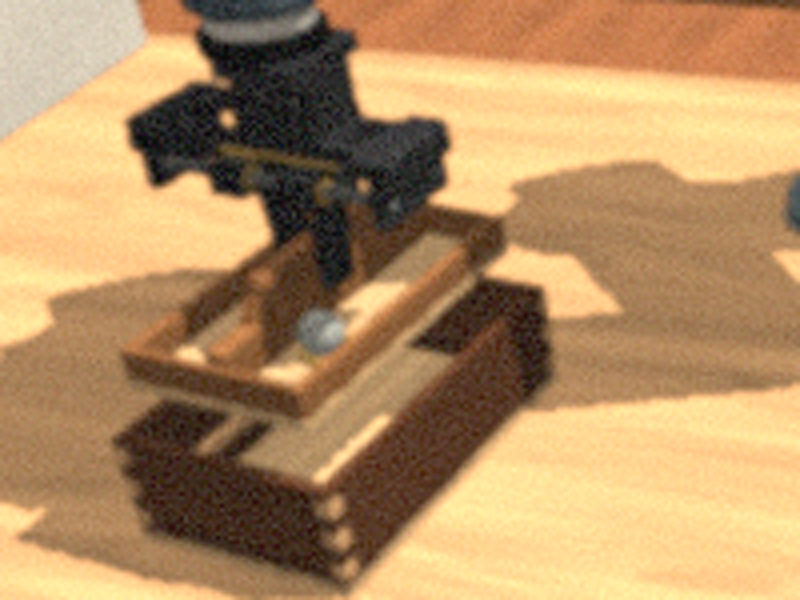

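The scene view shows the till level about 3 cm clear of the rim, with the ball in its cup at (322,330). Rim corners at about (300,390), (125,352) and (503,222) match the level, centred prediction, with the same few-pixel bias that the box itself shows. Handing in.

```bash
python3 -c "
from station import r
print(r.close_job())"
```

```text
the job is handed in; nothing more can be done
None
```

I set the 28 mm ball in the brass cup, let go of it, then lifted the till by its grip and carried it to the box. I handed in at 18.5 s with the arm still holding the till over the box, its underside about 32 mm above the rim.

**Checks that agreed:**
- **Grip:** the fingers held at a 13.4 mm opening (rail 14 mm), set to 50 N, with about 4 to 5 N of weight on the wrist. The arm was still and the tool was within about 0.1° of vertical.
- **Ball:** it was in its cup in the last picture.
- **Position:** the last tool position was within about 1.5 mm of the centring target, with the angle within 0.1° of its target.

**Checks that disagreed slightly:**
- **Centring:** the last top-camera fit put the till about 1 to 2 mm and 0.5° off the box centre. It used partly hidden corners, so I corrected only about half of that.
- **Level:** one wrist-camera fit suggested 2 to 3° of tilt. I took that as camera bias, because the same image error showed while the till stood flat on the bench, and the scene view showed it level.

I didn't look again at the board, glue bottle or mallet at the end. The small ball was last in view before the grasp and the large ball just after it, and nothing was moved near either of them afterwards.

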